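Index a gear to zero and hold the loupe in focus above it

ROBOT

A 6-joint arm with a two-finger parallel gripper is mounted at the origin on the work surface. World frame = base frame: x ahead of the robot, y to its left, z up, the work surface at z = 0. Lengths are in mm, angles in rad, forces in N, time in s.
With the tool pointing down it reaches from about 350 to 975 mm from the base axis. Payload 7.1 kg.
Tool frame: the origin (TCP) lies at the centre of the arm's flange, where the gripper is bolted on; the fingertips stand 182 mm ahead of it and the grasp point (between the pads) lies 163 mm ahead of it; z points along the fingers, y is the line along which they close (so a half turn about z gives the same grasp; the last joint's range is limited). The gripper opens to 88 mm and grips with 3 to 60 N. Pads are 20 mm wide; open, the fingers measure 115 mm over their backs; the gripper's body (75 mm by 178 mm) begins 61 mm behind the grasp point.
Start: joints at [1.122, 0.423, 1.63, -0, 1.089, -0.019], TCP at [260.399, 568.154, 404.675] pointing down, gripper open.
Joint ranges: [-3, 3], [-0.9, 2.11], [0.09, 2.58], [-1.31, 4.45], [0.11, 2.69], [-2.54, 2.54]. Speed limits (rad/s): [2.39, 2.39, 3.01, 3.14, 3.14, 3.14].

INTERFACE

Orientations are given as a rotation vector (axis times angle).
In Python, from workcell import readout, get_image, ctrl gives the robot as it stands.
- The arm moves only by the tool step_arm, never from a script. Its argument "targets" is a list that holds one entry, the list of rows, each a list of 7 numbers: the shift along the world's x, y, z as a fraction of full scale, then the turn, a rotation vector about the world's x, y, z as a fraction of full scale, then the opening, from 0 (shut) to 1 (fully open). In form: [[[dx, dy, dz, wx, wy, wz, claw], ...]]. A call has exactly 5 rows; each row shifts and turns the commanded pose from where the row before left it; what a row does not reach is not made up. Full scale, the value 1, is 0.05 m for a shift and 4 degrees for a turn. A row lasts 1/8 s, in which the tool goes at most 62.5 mm and 10.7 degrees, less where a joint would pass 70% of its speed; a pose out of reach is approached as far as the arm can. A call with a number of a shift or a turn outside -1 to 1 is refused whole. A call with a gripper value outside its range is refused whole. The fingers move at their own pace and stop on an object; the grip force is fixed at half the most. Time passes only in rows, so rows that do not move let the fingers close, or fill a call up. It gives the time, the measured TCP pose, the force, the opening and the grip force at its end, in the units of the state.
- readout.get_obs(): the state, without advancing time (a new reading comes with each control period).
- get_image(name): name is "scene" or "top"; returns a dict with "pixels" (480x640x3 uint8, red, green, blue), "intrinsics" (3x3 intrinsics, pixels), "extrinsics" (4x4, takes a point from world to camera coordinates). Camera axes: x right, y down, z forward; pixel columns grow to the right and rows downward; lengths in mm; the calibration is good to about 2 mm. A picture is of the moment at which its call begins. There is no depth.
- ctrl.close_job(): hands the job in; it is judged then, once.
The state is a dict: "t": time; "qpos": joint angles; "qvel": joint speeds; "joint_torque": joint torques, N m; "ee_pos": TCP position; "orientation": TCP orientation; "ft_force": force on the tool from outside, world axes, zero at the start; "moment": the same for the moment, N m; "width": finger opening in mm; "grasp_force": force on a finger pad.
Only numpy, scipy, OpenCV 4.12 (cv2) and the standard library are available. Lean on these libraries where they do the work, as an engineer would, in place of code of your own. Each camera call takes 0.05 s, during which the arm holds its last target. There are 200 camera calls.

TASK

First turn the knurled bezel that carries the small brass gear until its white pointer reads zero, at the red mark on the dial, and let go of it. Then pick up the loupe by its handle and hold it level and centred over the gear, with the lens at the height shown by the red focal pointer on the post, touching neither the gear nor the stage. Finish there, still holding the loupe steady; leave the focal pointer where it is set and do not disturb the tin, the oil bottle or the screwdriver.

Things in the scene. Friction and masses are not known exactly. Their poses are not given: they have to be found in the camera images.
- stage: Fixed black cast-iron stage. Origin on its underside, on the bezel's upright axis. Foot plate 120 mm along x, 200 mm along y (y = -60 to +140 mm), 20 mm thick; black dial on it around the bezel. A steel post, 10 mm diameter, stands at x = 0, y = +115 mm and rises to 180 mm above the table.
- bezel (a joint): Angle of the knurled aluminium bezel (upright cylinder, 48 mm diameter, 30 to 54 mm above the table). 0 when its white pointer (4 mm wide tab low over the dial, to 38 mm from the axis) is at the red mark; positive is counter-clockwise from above. Starts at 0.5 to 1.3 rad: turn clockwise. Light friction (0.06 N m), stays where left. The brass gear (31 mm diameter) is fixed on top.
- bezel_grip (a point): Point on the bezel's axis, 47 mm above the table: height at which to grip it across its 48 mm diameter, at any yaw. Gripper tips reaching 19 mm below this point clear the stage's foot. Does not turn with the bezel; its x axis points to the zero mark.
- dial_zero (a point): The red zero mark on the dial (15 x 5 mm, on top of the foot, 45 mm from the bezel's axis along the stage's +x).
- part_top (a point): Top centre of the gear's dark arbor nut, on the bezel's axis, 65 mm above the table: the spot over which the lens is to be centred. Does not turn.
- focal_mark (a point): Tip of the red focal pointer, a 4 mm thick finger on a red collar on the post, 82 mm from the bezel's axis towards the post. The middle of its thickness (this point) is the height at which the middle of the lens is to be held; it is set between 115 and 145 mm above the table.
- lens (a point): Centre of the loupe's clear lens, half-way up its black round rim (62 mm outer diameter, 14 mm high). z is the loupe's upright axis; the handle runs along -x from the rim.
- loupe_grip (a point): Centre of the loupe's handle where it is to be gripped, 70 mm from the lens centre along the loupe's -x and at the same height. Handle: 14 mm wide, 14 mm high, brass near the rim then orange, ending 126 mm from the lens centre. Loupe mass about 0.12 kg. On its rest the loupe lies level, this point 39 mm above the table.
- rest: Fixed wooden loupe rest. Origin on its underside; foot plate 185 x 70 mm, 6 mm thick, with two blocks, top 32 mm above the table: one 40 mm long (x = +50 to +90 mm) under the lens rim, one 16 mm long (x = -60 to -44 mm) under the handle. The handle is free between the blocks; the grip point lies above the rest's origin, and the loupe's x axis lies along the rest's x.
- tin_mid (a point): Bystander: white-labelled tin can, 64 mm diameter, 75 mm high; point at its centre. Leave alone. It stands on one side of the stage, the loupe rest on the other; which is which varies.
- oiler_mid (a point): Bystander: small oil bottle, 40 mm diameter, 100 mm high; point 50 mm up. Leave alone.
- driver_grip (a point): Bystander: screwdriver lying beyond the stage, 160 mm long; point on its handle. Leave alone.
Mind the look-alikes: they are no part of the job. Of the things that look like the part that bears lens, the middle-sized one is meant.

How it is judged:
By the outcome, as a careful person would: the job done as asked, in the order asked, and still so for the second after the job is handed in, while the arm keeps its last pose, push and grip.
It also fails if it takes over 48 s, if anything falls off the work surface, if the arm or the gripper's body presses on something with over 40 N, if the wrist force passes 120 N, or if a joint passes its speed limit or range.

## Working session

There is one attempt and no reset: what is moved stays moved. The work goes in short steps, Python scripts to look and compute and a tool call to move; the robot and the scene stay as the last step left them, time stands still between calls to the robot, and variables do not carry over. Pictures are saved under pics/ and viewed, at most 10 in all, crops included, and the job is handed in when it is done.

Besides the shell and the picture viewer there is one more tool, called after "Request:" by a JSON object that holds its "op" and its "data", one argument or row to a line. step_arm: Moves the arm, as the interface text tells. Shift numbers are shares of 0.05 m and turn numbers shares of 4 degrees, none past 1 either way. Its arguments: {"type":"object","properties":{"targets":{"type":"array"}},"required":["targets"]}

```bash
mkdir -p pics; cat > h.py <<'E'
import numpy as np, cv2
from workcell import readout, get_image, ctrl
def snap(n,f=None):
    d=get_image(n); p=np.array(d["pixels"]); K=np.array(d["intrinsics"]); T=np.array(d["extrinsics"])
    if f: cv2.imwrite(f"pics/{f}.png",p[:,:,::-1])
    return p,K,T
def ray(K,T,u,v):
    R,t=T[:3,:3],T[:3,3]; return -R.T@t, R.T@np.linalg.inv(K)@np.array([u,v,1.])
def onz(K,T,u,v,z):
    c,d=ray(K,T,u,v); return c+d*(z-c[2])/d[2]
def proj(K,T,P):
    q=K@(T[:3,:3]@np.array(P)+T[:3,3]); return q[:2]/q[2]
E
python3 - <<'E'
from h import *
for n in("top","scene"):
    p,K,T=snap(n,n+"0"); print(n,ray(K,T,320,240),K[0,0])
o=readout.get_obs(); print(o)
E
```

```text
top (array([ 414.53309414,   30.0890208 , 1394.88528497]), array([ 0.09049947, -0.01265584, -0.99583352])) 541.4994630408248
scene (array([1318.30269402,  121.41638965,  661.79431352]), array([-0.81758771, -0.08795236, -0.56905273])) 504.89951677624816
{'t': 0.1, 'qpos': array([ 1.12201828e+00,  4.23748006e-01,  1.63059589e+00, -1.88017909e-05,
        1.08859970e+00, -1.89971371e-02]), 'qvel': array([-1.09450787e-05, -1.93358763e-03, -3.37599335e-03,  5.96384055e-04,
        3.01016976e-04, -1.08862156e-03]), 'joint_torque': array([ 1.92078842e-04, -5.45613170e+01, -2.74324805e+01,  6.44267793e-02,
        1.86969806e-02, -8.06108255e-05]), 'ee_pos': array([260.28885868, 567.94728409, 403.99646076]), 'orientation': array([-6.69837629e-01, -3.06904746e+00,  2.07015334e-03]), 'ft_force': array([-0.44115365,  0.29167164, -0.40374121]), 'moment': array([ 0.02883513,  0.00466552, -0.01276658]), 'grasp_force': 0.0, 'width': 88.04674723595669}
```

View pics/top0.png

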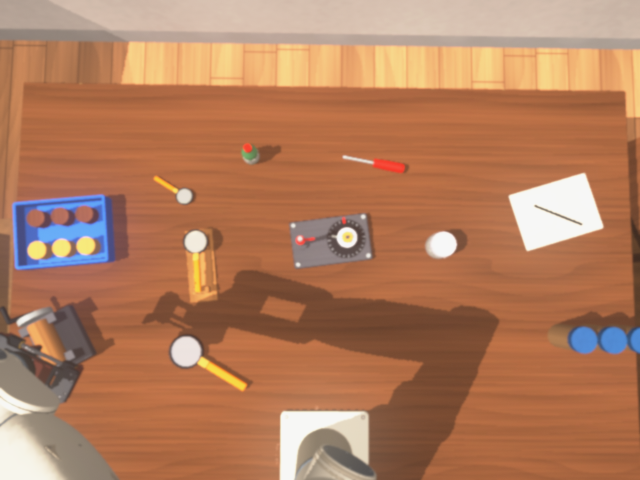

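View pics/scene0.png

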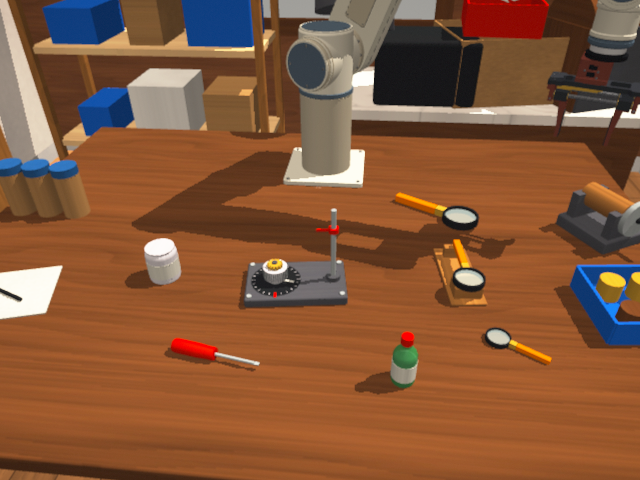

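The top view shows the stage at (332,240) with the bezel at (347,238), the red mark at (345,220) and the post to the left. The loupe on its rest has its lens at (196,241) and its handle running down to (198,290). The tin is at (441,244).

```bash
python3 - <<'E'
from h import *
a,K,T=snap("top"); b,K2,T2=snap("scene")
c=lambda p,x,y,w,h,s:cv2.resize(p[y:y+h,x:x+w],None,fx=s,fy=s,interpolation=cv2.INTER_CUBIC)
A=c(a,285,205,100,70,4); B=c(b,240,200,120,110,4)[:,:400]; B=c(b,240,205,115,100,4)[:, :400]
C=c(a,175,220,50,90,6.666); 
im=np.zeros((600,800,3),np.uint8); im[:280,:400]=A; im[:400,400:]=B[:400]; C=c(a,175,222,80,80,4); im[280:600,:320]=C
cv2.imwrite("pics/crop1.png",im[:,:,::-1])
E
```

```text
(no output)
```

View pics/crop1.png

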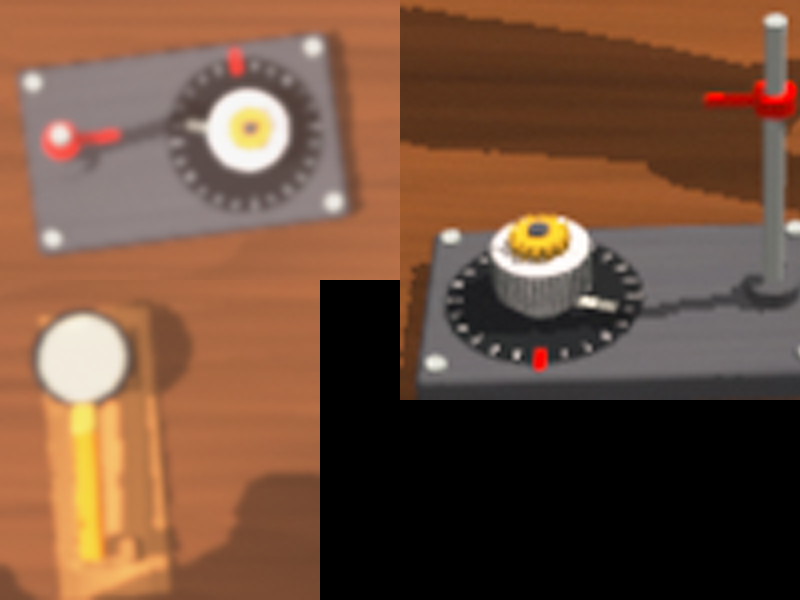

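The enlarged crops show the nut at top px (347.4,236.6), the red mark at (343.6,220.1), and the white pointer around (332,236), left of the axis. In the scene view the focal pointer tip is at (316.5,229.7). The lens centre is at (195.5,241) and the handle end at (197.5,291). Next I compute positions.

```bash
cat > m.py <<'E'
from h import *
from scipy.optimize import least_squares
def blob(m,box,near=None):
    x,y,w,h=box; s=np.zeros_like(m,np.uint8); s[y:y+h,x:x+w]=m[y:y+h,x:x+w]
    n,l,st,c=cv2.connectedComponentsWithStats(s.astype(np.uint8))
    return sorted([(int(st[i,4]),c[i].round(2),st[i,:4]) for i in range(1,n)],key=lambda q:-q[0])[:6]
E
python3 - <<'E'
from m import *
a,K,T=snap("top"); b,K2,T2=snap("scene")
def hsv(p): return cv2.cvtColor(p,cv2.COLOR_RGB2HSV)
H=hsv(a); red=((H[...,0]<5)|(H[...,0]>174))&(H[...,1]>150)&(H[...,2]>120)
yel=(H[...,0]>20)&(H[...,0]<32)&(H[...,1]>90)&(H[...,2]>150)
wh=(H[...,1]<40)&(H[...,2]>170)
print("red",blob(red,(285,205,95,70))); print("yel",blob(yel,(330,220,40,40))); W=blob(wh,(285,205,95,70)); print("wh",W)
print("lens",blob((H[...,1]<60)&(H[...,2]>150),(175,222,50,40))); print("hand",blob((H[...,0]>18)&(H[...,0]<32)&(H[...,1]>150)&(H[...,2]>190),(175,245,50,60)))
G=hsv(b); red2=((G[...,0]<5)|(G[...,0]>174))&(G[...,1]>150)&(G[...,2]>120)
print("red2",blob(red2,(240,200,110,110))); ys,xs=np.nonzero(red2[220:240,300:330]);print("tip x",xs.min()+300)
print("yel2",blob((G[...,0]>18)&(G[...,0]<32)&(G[...,1]>120)&(G[...,2]>150),(255,250,45,40)))
def tri(p1,p2):
    f=lambda P:np.r_[proj(K,T,P)-p1,proj(K2,T2,P)-p2]
    r=least_squares(f,[600,50,50]); return r.x.round(1),r.fun.round(2)
print("nut",onz(K,T,347.4,236.6,65),onz(K2,T2,(538-400)/4+240,230/4+205,65))
print("mark",onz(K,T,343.6,220.1,20), "ptr",onz(K,T,332,236.2,32))
print("tip tri",tri([314,238.6],[316.5,229.7]))
print("lens",onz(K,T,195.4,241,42),"hend",onz(K,T,197.2,291.5,46))
for s in [(33,81),(313,47),(334,202),(51,239)]: print(onz(K,T,s[0]/4+285,s[1]/4+205,22).round(1))
E
```

```text
red [(44, array([304.93, 240.59]), array([297, 238,  17,   7], dtype=int32)), (17, array([343.47, 220.82]), array([342, 218,   4,   6], dtype=int32))]
yel [(65, array([347.14, 236.71]), array([343, 232,  10,  10], dtype=int32))]
wh [(250, array([345.97, 237.12]), array([333, 227,  24,  21], dtype=int32)), (22, array([292.73, 225.18]), array([290, 223,   6,   5], dtype=int32)), (22, array([367.91, 255.09]), array([366, 253,   5,   5], dtype=int32)), (21, array([362.81, 216.14]), array([361, 214,   5,   5], dtype=int32)), (21, array([297.62, 264.24]), array([295, 262,   6,   5], dtype=int32)), (10, array([299.7, 238.3]), array([298, 237,   4,   4], dtype=int32))]
lens [(397, array([195.07, 241.11]), array([184, 230,  23,  22], dtype=int32))]
hand [(178, array([196.28, 274.09]), array([193, 254,   7,  38], dtype=int32)), (1, array([193., 254.]), array([193, 254,   1,   1], dtype=int32)), (1, array([192., 257.]), array([192, 257,   1,   1], dtype=int32))]
red2 [(113, array([329.27, 230.12]), array([316, 225,  23,  10], dtype=int32)), (22, array([274.5 , 294.27]), array([273, 292,   4,   6], dtype=int32))]
tip x 316
yel2 [(102, array([274.4 , 263.96]), array([267, 259,  15,  10], dtype=int32))]
nut [544.45745307 -54.42077447  65.        ] [545.90712478 -51.44159532  65.        ]
mark [591.19819625 -47.38504553  20.        ] ptr [548.32760583 -17.51402195  32.        ]
tip tri (array([531.8,  29.5, 137.5]), array([-0.58,  0.06, -0.47,  0.  ]))
lens [532.05224281 324.10909026  42.        ] hend [406.52573016 315.28320532  46.        ]
[576.4  81.2  22. ]
[600.1 -97.6  22. ]
[ 500.9 -111.1   22. ]
[475.8  68.5  22. ]
```

Request:
{"op": "step_arm", "data": {
  "targets": [
    [[0.38, -0.83, 0, 0, 0, -0.34, 1], [0.38, -0.83, 0, 0, 0, -0.34, 1], [0.38, -0.83, 0, 0, 0, -0.34, 1], [0.38, -0.83, 0, 0, 0, -0.34, 1], [0.38, -0.83, 0, 0, 0, -0.34, 1]]
  ]
}}

```text
t: 0.92
ee_pos: [355.8, 359.3, 404.8]
orientation: [0.852, 3.024, 0.0]
ft_force: [-0.5, -0.2, -0.5]
width: 87.7
grasp_force: 0.0
```

Request:
{"op": "step_arm", "data": {
  "targets": [
    [[0.38, -0.83, 0, 0, 0, -0.34, 1], [0.38, -0.83, 0, 0, 0, -0.34, 1], [0.38, -0.83, 0, 0, 0, -0.34, 1], [0.38, -0.83, 0, 0, 0, -0.34, 1], [0.38, -0.83, 0, 0, 0, -0.34, 1]]
  ]
}}

```text
t: 1.55
ee_pos: [450.8, 151.8, 404.9]
orientation: [1.03, 2.968, 0.0]
ft_force: [0.4, 0.1, 0.1]
width: 87.9
grasp_force: 0.0
```

Request:
{"op": "step_arm", "data": {
  "targets": [
    [[0.38, -0.83, 0, 0, 0, -0.34, 1], [0.38, -0.83, 0, 0, 0, -0.34, 1], [0.38, -0.83, 0, 0, 0, -0.34, 1], [0.38, -0.83, 0, 0, 0, -0.34, 1], [0.38, -0.83, 0, 0, 0, -0.34, 1]]
  ]
}}

```text
t: 2.17
ee_pos: [545.9, -55.8, 404.8]
orientation: [1.204, 2.901, 0.0]
ft_force: [0.1, -0.4, 0.6]
width: 87.8
grasp_force: 0.0
```

Request:
{"op": "step_arm", "data": {
  "targets": [
    [[-0.02, 0.03, -0.9, 0, 0, 0, 1], [0, 0, -0.9, 0, 0, 0, 1], [0, 0, -0.9, 0, 0, 0, 1], [0, 0, -0.8, 0, 0, 0, 1], [0, 0, -0.37, 0, 0, 0, 1]]
  ]
}}

```text
t: 2.8
ee_pos: [543.8, -52.8, 209.2]
orientation: [-1.202, -2.9, 0.001]
ft_force: [0.5, 0.2, 0.9]
width: 87.9
grasp_force: 0.0
```

Request:
{"op": "step_arm", "data": {
  "targets": [
    [[0, 0, 0, 0, 0, 0, 0.6], [0, 0, 0, 0, 0, 0, 0.4], [0, 0, 0, 0, 0, 0, 0.4], [0, 0, 0, 0, 0, 0, 0.4], [0, 0, 0, 0, 0, 0, 0.4]]
  ]
}}

```text
t: 3.42
ee_pos: [544.5, -53.1, 212.0]
orientation: [1.202, 2.902, -0.0]
ft_force: [-1.6, -1.8, 6.3]
width: 47.8
grasp_force: 30.0
```

Request:
{"op": "step_arm", "data": {
  "targets": [
    [[0, 0, 0, 0, 0, -1, 0.4], [0, 0, 0, 0, 0, -1, 0.4], [0, 0, 0, 0, 0, -1, 0.4], [0, 0, 0, 0, 0, -1, 0.4], [0, 0, 0, 0, 0, -1, 0.4]]
  ]
}}

```text
t: 4.05
ee_pos: [543.9, -53.5, 212.0]
orientation: [-1.691, -2.648, 0.002]
ft_force: [-4.8, -7.1, 9.5]
width: 47.2
grasp_force: 30.0
```

Request:
{"op": "step_arm", "data": {
  "targets": [
    [[0, 0, 0, 0, 0, -1, 0.4], [0, 0, 0, 0, 0, -1, 0.4], [0, 0, 0, 0, 0, -1, 0.4], [0, 0, 0, 0, 0, -1, 0.4], [0, 0, 0, 0, 0, -1, 0.4]]
  ]
}}

```text
t: 4.68
ee_pos: [543.3, -53.8, 212.0]
orientation: [-2.124, -2.313, 0.005]
ft_force: [-9.1, -8.3, 13.7]
width: 47.6
grasp_force: 30.0
```

Request:
{"op": "step_arm", "data": {
  "targets": [
    [[0, 0, 0, 0, 0, -1, 0.4], [0, 0, 0, 0, 0, -1, 0.4], [0, 0, 0, 0, 0, -1, 0.4], [0, 0, 0, 0, 0, -1, 0.4], [0, 0, 0, 0, 0, -1, 0.4]]
  ]
}}

```text
t: 5.3
ee_pos: [542.6, -53.7, 212.0]
orientation: [-2.493, -1.909, 0.007]
ft_force: [-11.0, -7.5, 17.2]
width: 47.6
grasp_force: 30.0
```

```bash
python3 - <<'E'
from h import *
b,K,T=snap("scene"); o=readout.get_obs(); print(o["ft_force"],o["moment"],o["orientation"])
cv2.imwrite("pics/s2.png",cv2.resize(b[200:310,230:360],None,fx=5,fy=5,interpolation=cv2.INTER_CUBIC)[:,:,::-1])
E
```

```text
[-12.63573972  -8.14664664  16.66790136] [-1.53848858  1.70452744 -0.01243523] [-2.49546753 -1.9048194   0.00717778]
```

View pics/s2.png

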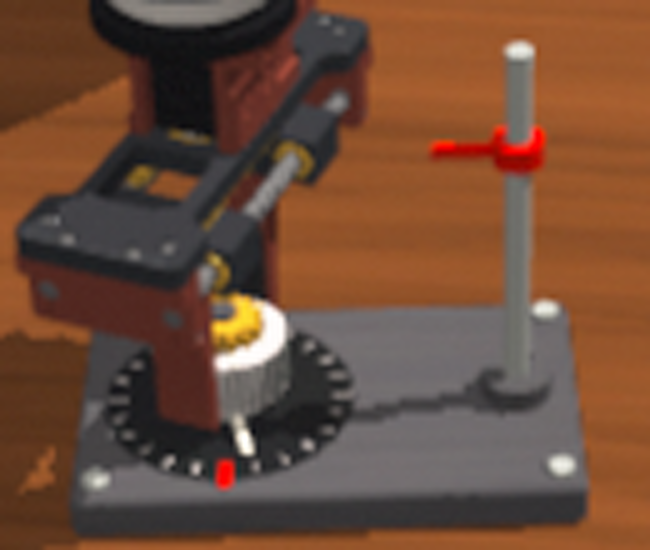

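The bezel has turned. The pointer end is at crop px (247,450), just right of the red mark at (225,473).

```bash
python3 - <<'E'
from h import *
b,K,T=snap("scene")
a0=np.array([545.9,-51.4])
m=onz(K,T,274.5,294.27,20.5)[:2]-a0
am=np.arctan2(m[1],m[0]); print("mark",np.hypot(*m),am)
for z in(24,28,32):
  for (x,y) in((247,450),(239,428)):
    p=onz(K,T,x/5+229.6,y/5+199.6,z)[:2]-a0
    print(z,np.hypot(*p),np.degrees(np.arctan2(p[1],p[0])-am))
E
```

```text
mark 42.87998539542441 0.11543877296987681
24 34.32216937787426 14.111052991353711
24 20.38792750668024 12.75072915214349
28 39.02749355017321 13.082456159597395
28 25.196362926140793 11.423208952974077
32 43.74268784084112 12.27539679656711
32 30.013987410294074 10.52149333311989
```

Request:
{"op": "step_arm", "data": {
  "targets": [
    [[0, 0, 0, 0, 0, -1, 0.4], [0, 0, 0, 0, 0, -1, 0.4], [0, 0, 0, 0, 0, -1, 0.4], [0, 0, 0, 0, 0, -0.3, 0.4], [0, 0, 0, 0, 0, 0, 0.4]]
  ]
}}

```text
t: 6.02
ee_pos: [542.1, -53.5, 212.0]
orientation: [-2.694, -1.612, 0.009]
ft_force: [-13.9, -5.7, 18.9]
width: 47.4
grasp_force: 30.0
```

```bash
python3 - <<'E'
from h import *
b,K,T=snap("scene"); o=readout.get_obs(); print(o["ft_force"],o["orientation"])
cv2.imwrite("pics/s3.png",cv2.resize(b[260:310,240:310],None,fx=10,fy=10,interpolation=cv2.INTER_CUBIC)[:,:,::-1])
E
```

```text
[-14.66830817  -7.38146002  18.72420318] [-2.69351309 -1.61188869  0.00889812]
```

View pics/s3.png

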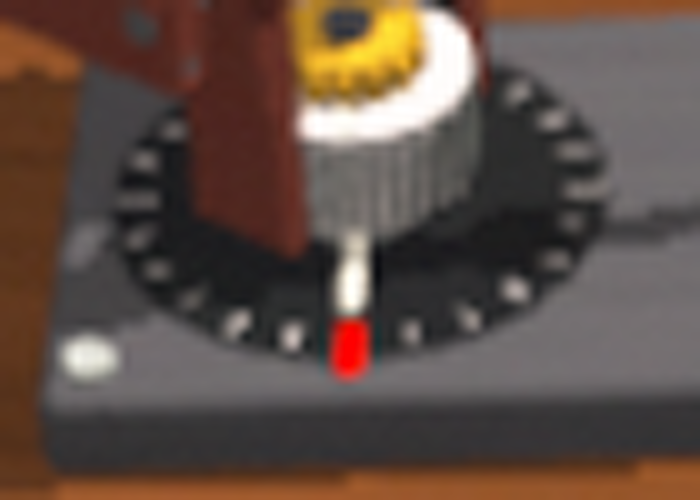

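The pointer (355,240)→(350,300) now runs straight into the red mark (351,322)→(348,376). I check the residual angle numerically.

```bash
python3 - <<'E'
from m import *
b,K,T=snap("scene"); H=cv2.cvtColor(b,cv2.COLOR_RGB2HSV)
red=((H[...,0]<5)|(H[...,0]>174))&(H[...,1]>150)&(H[...,2]>120)
rc=blob(red,(260,285,30,20))[0][1]; print(rc)
m=onz(K,T,*rc,20.5)[:2]
g=cv2.cvtColor(b,cv2.COLOR_RGB2GRAY).astype(float)
for v in(285,286,287,288,289,290):
    r=g[v,268:283]; w=np.clip(r-90,0,None); print(v,(w*np.arange(268,283)).sum()/w.sum(),r.astype(int))
for a0 in([545.9,-51.4],[545.2,-52.6]):
  am=np.arctan2(*(m-a0)[::-1])
  for z in(24,28):
    for r in(30,36): print(a0,z,r,proj(K,T,[a0[0]+r*np.cos(am),a0[1]+r*np.sin(am),z]).round(2), "px/deg",r*.0175*505/1000)
E
```

```text
[274.5  294.27]
285 275.07960199004975 [ 43  48  37  29  32  49 133 189 149  31  29  28  29  28  29]
286 274.9771986970684 [ 29  29  29  29  29  57 175 234 168  30  30  31  29  28  29]
287 274.9321608040201 [ 30  29  29  28  29  89 222 251 195  31  31  37  38  37  37]
288 274.7772397094431 [ 38  37  37  36  36 111 231 250 181  39  40  45  46  46  46]
289 274.740099009901 [ 47  47  46  44  45 113 230 250 171  45  47  45  45  46  45]
290 274.6470588235294 [ 46  47  46  45  46 103 207 231 125  45  46  47  45  45  45]
[545.9, -51.4] 24 30 [274.8  288.56] px/deg 0.265125
[545.9, -51.4] 24 36 [274.61 290.57] px/deg 0.31815000000000004
[545.9, -51.4] 28 30 [274.68 286.99] px/deg 0.265125
[545.9, -51.4] 28 36 [274.49 288.99] px/deg 0.31815000000000004
[545.2, -52.6] 24 30 [274.65 288.29] px/deg 0.265125
[545.2, -52.6] 24 36 [274.54 290.28] px/deg 0.31815000000000004
[545.2, -52.6] 28 30 [274.53 286.71] px/deg 0.265125
[545.2, -52.6] 28 36 [274.42 288.7 ] px/deg 0.31815000000000004
```

Request:
{"op": "step_arm", "data": {
  "targets": [
    [[0, 0, 0, 0, 0, -0.15, 0.4], [0, 0, 0, 0, 0, 0, 0.4], [0, 0, 0, 0, 0, 0, 1], [0, 0, 0, 0, 0, 0, 1], [0, 0, 0, 0, 0, 0, 1]]
  ]
}}

```text
t: 6.75
ee_pos: [544.7, -52.7, 211.2]
orientation: [2.704, 1.599, 0.001]
ft_force: [0.6, -0.1, 1.2]
width: 74.0
grasp_force: 0.0
```

Request:
{"op": "step_arm", "data": {
  "targets": [
    [[0, 0, 0.3, 0, 0, 0, 1], [0, 0, 0.9, 0, 0, 0, 1], [0, 0, 0.9, 0, 0, 0, 1], [0, 0, 0.9, 0, 0, 0, 1], [0, 0, 0.9, 0, 0, 0, 1]]
  ]
}}

```text
t: 7.38
ee_pos: [544.1, -52.7, 408.7]
orientation: [2.704, 1.598, 0.001]
ft_force: [-0.3, 0.1, -0.7]
width: 87.8
grasp_force: 0.0
```

Request:
{"op": "step_arm", "data": {
  "targets": [
    [[-0.3, 0.95, 0, 0, 0, 0, 1], [-0.3, 0.95, 0, 0, 0, 0, 1], [-0.3, 0.95, 0, 0, 0, 0, 1], [-0.3, 0.95, 0, 0, 0, 0, 1], [-0.3, 0.95, 0, 0, 0, 0, 1]]
  ]
}}

```text
t: 8.0
ee_pos: [468.6, 186.1, 407.3]
orientation: [2.704, 1.598, 0.002]
ft_force: [0.3, 0.6, -0.4]
width: 88.0
grasp_force: 0.0
```

```bash
python3 - <<'E'
from m import *
a,K1,T1=snap("top"); b,K,T=snap("scene"); o=readout.get_obs(); print(o["ee_pos"],o["orientation"],o["qpos"])
g=cv2.cvtColor(b,cv2.COLOR_RGB2GRAY).astype(float)
for v in(286,288,290):
    r=g[v,268:283]; w=np.clip(r-90,0,None); print(v,(w*np.arange(268,283)).sum()/w.sum())
im=np.zeros((400,800,3),np.uint8)
im[:,:400]=cv2.resize(a[210:260,320:370],(400,400),interpolation=cv2.INTER_CUBIC)
im[:,400:]=cv2.resize(b[260:310,250:300],(400,400),interpolation=cv2.INTER_CUBIC)
cv2.imwrite("pics/s4.png",im[:,:,::-1])
E
```

```text
[468.00046005 187.89921306 407.18779707] [-2.70040582e+00 -1.60410260e+00 -1.98580037e-03] [3.57968843e-01 2.42471067e-01 1.89093021e+00 1.05514610e-03
 1.00706734e+00 8.56176059e-01]
286 274.719512195122
288 274.4124293785311
290 274.343949044586
```

View pics/s4.png

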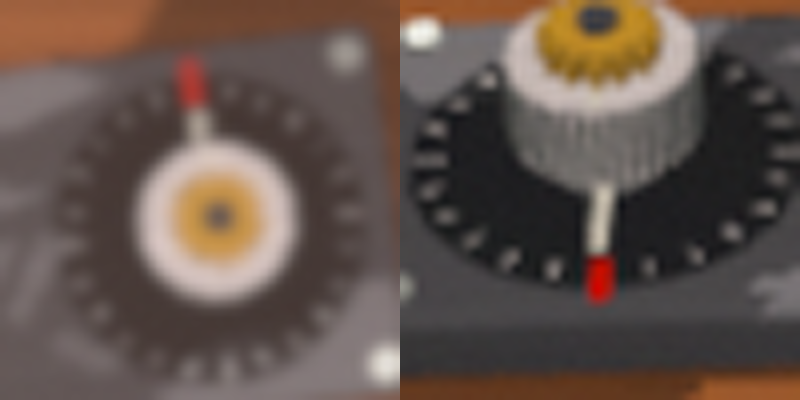

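Both views show the pointer in line with the red mark. On to the loupe.

Request:
{"op": "step_arm", "data": {
  "targets": [
    [[-0.012, 0.26, 0, 0, 0, -1, 1], [-0.012, 0.26, 0, 0, 0, -1, 1], [-0.012, 0.26, 0, 0, 0, -1, 1], [-0.012, 0.26, 0, 0, 0, -1, 1], [-0.012, 0.26, 0, 0, 0, -1, 1]]
  ]
}}

```text
t: 8.72
ee_pos: [466.6, 249.4, 406.9]
orientation: [2.942, 1.101, 0.001]
ft_force: [0.3, -0.2, -0.5]
width: 87.8
grasp_force: 0.0
```

Request:
{"op": "step_arm", "data": {
  "targets": [
    [[-0.012, 0.26, 0, 0, 0, -1, 1], [-0.012, 0.26, 0, 0, 0, -1, 1], [-0.012, 0.26, 0, 0, 0, -1, 1], [-0.012, 0.26, 0, 0, 0, -1, 1], [-0.012, 0.26, 0, 0, 0, -1, 1]]
  ]
}}

```text
t: 9.35
ee_pos: [463.7, 314.4, 406.9]
orientation: [3.089, 0.573, 0.001]
ft_force: [-0.4, -0.2, 0.2]
width: 87.9
grasp_force: 0.0
```

Request:
{"op": "step_arm", "data": {
  "targets": [
    [[0, 0, -0.4, 0, 0, -0.86, 1], [0, 0, -0.4, 0, 0, -0.86, 1], [0, 0, -0.4, 0, 0, -0.86, 1], [0, 0, -0.4, 0, 0, -0.86, 1], [0, 0, -0.4, 0, 0, -0.86, 1]]
  ]
}}

```text
t: 9.98
ee_pos: [463.9, 314.0, 306.3]
orientation: [-3.14, -0.105, -0.001]
ft_force: [0.3, 0.6, -0.8]
width: 87.7
grasp_force: 0.0
```

```bash
python3 - <<'E'
from m import *
b,K,T=snap("scene"); o=readout.get_obs(); print(o["ee_pos"],o["orientation"])
q=o["orientation"];print(2*np.degrees(np.arctan2(q[1],q[0]))-90)
cv2.imwrite("pics/s5.png",cv2.resize(b[170:320,400:520],None,fx=4,fy=4,interpolation=cv2.INTER_CUBIC)[:,:,::-1])
H=cv2.cvtColor(b,cv2.COLOR_RGB2HSV)
for P in([463,319,46],[407,315,46],[532,324,46]): print(proj(K,T,P))
print(blob((H[...,1]<60)&(H[...,2]>120),(440,260,60,40))[:2])
E
```

```text
[463.10557186 313.51897518 303.92261624] [ 3.13824069  0.1014809  -0.0039301 ]
-86.29575770035889
[461.03523275 255.69558526]
[455.80949616 240.06144235]
[468.19289058 276.99874865]
[(346, array([468.8, 277.4]), array([455, 270,  28,  16], dtype=int32))]
```

View pics/s5.png

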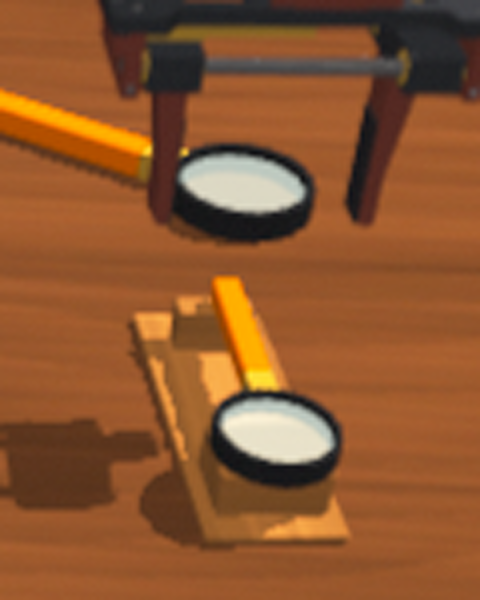

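The scene view shows the gripper above the loupe, whose lens is at (469,277) and matches the prediction. The larger look-alike lies well behind.

Request:
{"op": "step_arm", "data": {
  "targets": [
    [[-0.02, 0.1, -0.5, 0, 0, 0, 1], [0, 0, -0.5, 0, 0, 0, 1], [0, 0, -0.5, 0, 0, 0, 1], [0, 0, -0.4, 0, 0, 0, 1], [0, 0, -0.18, 0, 0, 0, 1]]
  ]
}}

```text
t: 10.65
ee_pos: [462.5, 319.3, 201.6]
orientation: [3.139, 0.109, -0.001]
ft_force: [-0.2, 0.4, 0.2]
width: 87.9
grasp_force: 0.0
```

Request:
{"op": "step_arm", "data": {
  "targets": [
    [[0, 0, 0, 0, 0, 0, 0.6], [0, 0, 0, 0, 0, 0, 0.3], [0, 0, 0, 0, 0, 0, 0], [0, 0, 0, 0, 0, 0, 0], [0, 0, 0, 0, 0, 0, 0]]
  ]
}}

```text
t: 11.28
ee_pos: [462.5, 319.7, 202.4]
orientation: [-3.139, -0.109, -0.001]
ft_force: [-0.2, -0.3, -0.3]
width: 41.5
grasp_force: 0.0
```

Request:
{"op": "step_arm", "data": {
  "targets": [
    [[0, 0, 0, 0, 0, 0, 0], [0, 0, 0, 0, 0, 0, 0], [0, 0, 0, 0, 0, 0, 0], [0, 0, 0, 0, 0, 0, 0], [0, 0, 0.1, 0, 0, 0, 0]]
  ]
}}

```text
t: 11.9
ee_pos: [462.2, 319.5, 207.0]
orientation: [3.139, 0.109, -0.001]
ft_force: [1.3, 0.0, -1.2]
width: 13.6
grasp_force: 30.0
```

Request:
{"op": "step_arm", "data": {
  "targets": [
    [[0, 0, 0.4, 0, 0, 0, 0], [0, 0, 0.8, 0, 0, 0, 0], [0, 0, 0.9, 0, 0, 0, 0], [0, 0, 0.9, 0, 0, 0, 0], [0, 0, 0.7, 0, 0, 0, 0]]
  ]
}}

```text
t: 12.52
ee_pos: [462.2, 319.5, 395.7]
orientation: [-3.138, -0.109, -0.004]
ft_force: [0.8, -0.1, -0.6]
width: 13.8
grasp_force: 30.0
```

Request:
{"op": "step_arm", "data": {
  "targets": [
    [[0.02, -0.4, 0.2, 0, 0, 0, 0], [0.02, -0.6, 0, 0, 0, 0, 0], [0.02, -0.7, 0, 0, 0, 0, 0], [0.02, -0.7, 0, 0, 0, 0, 0], [0.02, -0.7, 0, 0, 0, 0, 0]]
  ]
}}

```text
t: 13.15
ee_pos: [466.4, 162.3, 401.4]
orientation: [3.139, 0.109, -0.003]
ft_force: [-1.0, -0.1, -0.1]
width: 13.8
grasp_force: 30.0
```

Request:
{"op": "step_arm", "data": {
  "targets": [
    [[0.03, -0.7, 0, 0, 0, 0, 0], [0.03, -0.7, 0, 0, 0, 0, 0], [0.03, -0.7, 0, 0, 0, 0, 0], [0.03, -0.7, 0, 0, 0, 0, 0], [0.03, -0.7, 0, 0, 0, 0, 0]]
  ]
}}

```text
t: 13.78
ee_pos: [473.6, -12.3, 401.4]
orientation: [3.14, 0.108, -0.003]
ft_force: [0.4, 0.4, -1.2]
width: 13.9
grasp_force: 30.0
```

Request:
{"op": "step_arm", "data": {
  "targets": [
    [[0, -0.6, 0, 0, 0, 0, 0], [0, -0.3, 0, 0, 0, 0, 0], [0, 0, 0, 0, 0, 0, 0], [0, 0, 0, 0, 0, 0, 0], [0, 0, 0, 0, 0, 0, 0]]
  ]
}}

```text
t: 14.4
ee_pos: [474.8, -54.6, 402.1]
orientation: [-3.139, -0.111, 0.0]
ft_force: [0.4, -0.3, -0.5]
width: 13.9
grasp_force: 30.0
```

Lower most of the way, stopping at TCP z≈305, then look.

Request:
{"op": "step_arm", "data": {
  "targets": [
    [[0, -0.04, -0.5, 0, 0, 0, 0], [0, 0, -0.5, 0, 0, 0, 0], [0, 0, -0.5, 0, 0, 0, 0], [0, 0, -0.3, 0, 0, 0, 0], [0, 0, -0.15, 0, 0, 0, 0]]
  ]
}}

```text
t: 15.02
ee_pos: [474.9, -57.0, 304.0]
orientation: [-3.139, -0.11, 0.001]
ft_force: [-1.7, -0.9, -0.3]
width: 13.7
grasp_force: 30.0
```

```bash
python3 - <<'E'
from m import *
a,K1,T1=snap("top"); b,K,T=snap("scene"); o=readout.get_obs(); print(o["ee_pos"],o["orientation"])
im=np.zeros((500,800,3),np.uint8)
im[:400,:400]=cv2.resize(a[200:280,300:380],(400,400),interpolation=cv2.INTER_CUBIC)
im[:500,400:]=cv2.resize(b[200:300,260:340],(400,500),interpolation=cv2.INTER_CUBIC)
cv2.imwrite("pics/s6.png",im[:,:,::-1])
E
```

```text
[474.91618246 -57.14282025 304.32148472] [-3.13953478e+00 -1.09543583e-01  1.21882272e-03]
```

View pics/s6.png

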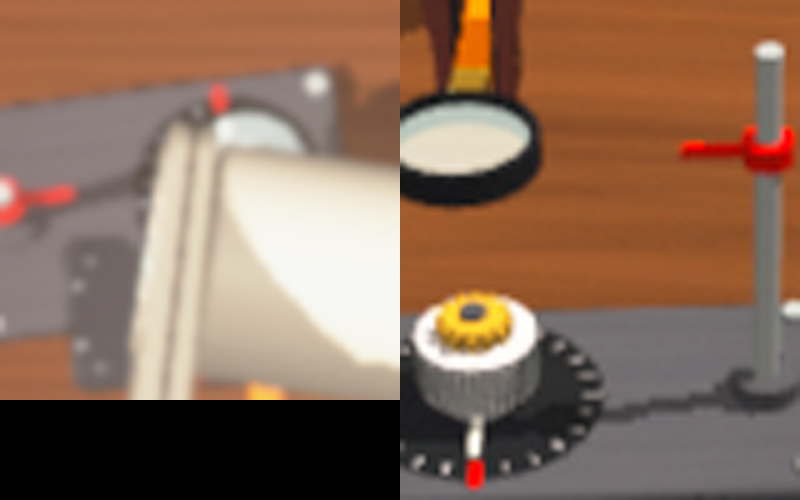

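The lens hangs above the gear, with the rim in the scene crop spanning rows about 90–206 and its right edge at 541. The focal pointer is at crop (683–745,149). The top view is blocked by the arm. I compare lens and gear within the scene view.

```bash
cat > rim.py <<'E'
from m import *
b,K,T=snap("scene"); o=readout.get_obs(); e=o["ee_pos"]; q=o["orientation"]
g=b.max(2); m=(g<60); B=blob(m,(245,205,50,45))[0]; print("rim",B)
zl=e[2]-163.4; th=np.arange(0,2*np.pi,.02)
def bb(P):
    pts=np.array([proj(K,T,[P[0]+31*np.cos(t),P[1]+31*np.sin(t),P[2]+s]) for t in th for s in(-7,7)])
    return np.r_[pts.min(0),pts.max(0)]
x,y,w,h=B[2]; obs=np.array([x-.5,y-.5,x+w-.5,y+h-.5]); print(obs)
r=least_squares(lambda p:bb([p[0],p[1],zl])-obs,[544,-53]); print("xy at FK z",zl,r.x,r.fun)
yaw=np.radians(2*np.degrees(np.arctan2(q[1],q[0]))); print("FK lens",e[:2]+70*np.array([np.cos(yaw),np.sin(yaw)]),"yaw",np.degrees(yaw))
H=cv2.cvtColor(b,cv2.COLOR_RGB2HSV); red=((H[...,0]<5)|(H[...,0]>174))&(H[...,1]>120)&(H[...,2]>100)
for u in range(315,329): 
    vs=np.nonzero(red[222:238,u])[0]+222; print(u,vs.min() if len(vs) else 0,vs.max() if len(vs) else 0,end='; ')
print()
for a in(.115,.135):
  t=np.array([545.2-82*np.sin(a),-52+82*np.cos(a)])
  for v in(229,229.5,230):
    f=least_squares(lambda z:proj(K,T,[t[0],t[1],z[0]])[1]-v,[130]).x[0]; print(a,v,f,proj(K,T,[t[0],t[1],f]))
print("nut px",proj(K,T,[545.2,-52,65]))
E
python3 rim.py
```

```text
rim (190, array([271.37, 235.65]), array([256, 228,  32,  13], dtype=int32))
[255.5 227.5 287.5 240.5]
xy at FK z 141.43803137841056 [557.29438857 -50.33283987] [-1.04338814 -6.41598007  1.05112351  5.59586759]
FK lens [544.93860952 -52.37001904] yaw 3.989290000890586
315 0 0; 316 0 0; 317 229 231; 318 229 230; 319 229 230; 320 229 230; 321 229 230; 322 229 230; 323 229 230; 324 229 230; 325 229 230; 326 229 230; 327 229 230; 328 228 230; 
0.115 229 141.66612338971288 [315.77088932 229.        ]
0.115 229.5 140.54545135493407 [315.77784555 229.5       ]
0.115 230 139.4232681062045 [315.78480178 230.        ]
0.135 229 140.58375120747024 [315.76386758 229.        ]
0.135 229.5 139.46074686431322 [315.77082854 229.5       ]
0.135 230 138.33622816211337 [315.7777895 230.       ]
nut px [274.28182323 262.26566946]
```

```bash
sed -i 's/^g=b.max(2).*/g=b.max(2); m=(g<105); m[:,:250]=0; B=blob(m,(250,212,45,34))[0]; print("rim",B); print(g[212:246:1,272]); print(g[228,250:260],g[228,282:294])/; s/^for u in range.*/for u in():/; s/^    vs=.*/    pass/' rim.py
cat >> rim.py <<'E'
r=least_squares(lambda p:bb(p)[[0,2,1,3]]-obs[[0,2,1,3]],[544,-53,140]); print("free",r.x,r.fun)
for s in([544.9,-52.4],[545.9,-51.4]): print(bb([s[0],s[1],zl]))
r=least_squares(lambda p:bb([544.9,p[0],p[1]])-obs,[-53,140]); print("z at x=544.9",r.x,r.fun)
E
python3 rim.py
```

```text
rim (379, array([272.03, 228.57]), array([255, 212,  33,  29], dtype=int32))
[219 189 187 187 182 135  31  34 141 199 199 202 214 227 229 230 230 230
 229 230 232 206 113  35  22  27  26  23  51 124 161 157 158 157]
[145 144 146 145 124  57  71 143 200 208] [230 227 187  82  41  60 114 149 148 149 148 149]
[254.5 211.5 287.5 240.5]
xy at FK z 141.77262988056523 [533.00281332 -55.73197234] [-0.18748474  2.55999117  0.19124403 -2.2942819 ]
FK lens [545.05249659 -52.44924654] yaw 3.9813612860745873

0.115 229 141.66612338971288 [315.77088932 229.        ]
0.115 229.5 140.54545135493407 [315.77784555 229.5       ]
0.115 230 139.4232681062045 [315.78480178 230.        ]
0.135 229 140.58375120747024 [315.76386758 229.        ]
0.135 229.5 139.46074686431322 [315.77082854 229.5       ]
0.135 230 138.33622816211337 [315.7777895 230.       ]
nut px [274.28182323 262.26566946]
free [578.43554776 -45.43227176 172.1306243 ] [-1.21037081  1.22594222  1.726164   -1.64529076]
[254.73938055 217.40825258 288.46606163 241.97326804]
[255.15734997 217.71118298 288.91128781 242.3145878 ]
z at x=544.9 [-53.01485776 149.91232124] [-0.44130139  2.26637038  0.45669162 -2.2174955 ]
```

Request:
{"op": "step_arm", "data": {
  "targets": [
    [[0, 0.01, -0.03, 0, 0, 0, 0], [0, 0.01, -0.03, 0, 0, 0, 0], [0, 0, 0, 0, 0, 0, 0], [0, 0, 0, 0, 0, 0, 0], [0, 0, 0, 0, 0, 0, 0]]
  ]
}}

```text
t: 15.85
ee_pos: [474.9, -56.4, 301.7]
orientation: [3.14, 0.109, 0.0]
ft_force: [0.2, 0.1, -0.8]
width: 13.9
grasp_force: 30.0
```

```bash
python3 - <<'E'
from m import *
bs=[];es=[]
for i in range(4): b,K,T=snap("scene"); bs.append(b.astype(float)); o=readout.get_obs(); es.append(o["ee_pos"])
e=np.mean(es,0); b=np.mean(bs,0).astype(np.uint8); print(e,np.std(es,0))
H=cv2.cvtColor(b,cv2.COLOR_RGB2HSV)
print(blob((H[...,1]<60)&(H[...,2]>120),(245,205,50,45))[:1])
L=np.array([e[0]+69.8,e[1]+4.7,e[2]-163.4]); print(L,proj(K,T,L+[0,0,7])+[.6,.4])
r=b[222:238,316:328,0].astype(float)-b[222:238,316:328,1]; w=np.clip(r-60,0,None); print((w*np.arange(222,238)[:,None]).sum(0)/w.sum(0))
g=b.max(2); print(g[212:246,271])
d=H[255:275,264:286]; k=((d[...,2]<90)); ys,xs=np.nonzero(k[2:12]); print("nut",xs.mean()+264,ys.mean()+257,len(xs))
E
```

```text
[474.91155238 -56.36334291 301.70077409] [0.01102076 0.00834652 0.00685638]
[(309, array([271.58, 228.36]), array([258, 222,  28,  14], dtype=int32))]
[544.71155238 -51.66334291 138.30077409] [272.59866086 228.19703566]
[229.51219512 229.34810127 229.26104418 229.20682731 229.21199143
 229.4600551  229.49861496 229.51771117 229.43169399 229.46796657
 229.42690058 229.27900552]
[155 169 174 178 188 187 156  79  26  89 164 198 198 208 226 230 230 229
 229 230 231 232 233 189  40  24  25  25  24  24  95 147 158 157]
nut 273.5 263.0 2
```

Request:
{"op": "step_arm", "data": {
  "targets": [
    [[0, 0.02, 0.015, 0, 0, 0, 0], [0, 0, 0, 0, 0, 0, 0], [0, 0, 0, 0, 0, 0, 0], [0, 0, 0, 0, 0, 0, 0], [0, 0, 0, 0, 0, 0, 0]]
  ]
}}

```text
t: 16.68
ee_pos: [474.9, -55.4, 302.4]
orientation: [3.14, 0.109, -0.0]
ft_force: [0.8, 0.1, -0.4]
width: 13.6
grasp_force: 30.0
```

```bash
python3 - <<'E'
from h import *
b,K,T=snap("scene"); o=readout.get_obs(); print(o["t"],o["ee_pos"],o["orientation"],o["width"],o["grasp_force"],o["qvel"].round(3))
cv2.imwrite("pics/s7.png",cv2.resize(b[190:310,230:350],(600,600),interpolation=cv2.INTER_CUBIC)[:,:,::-1])
E
```

```text
16.725 [474.89645208 -55.34875408 302.41768021] [-3.13968018e+00 -1.08910567e-01 -2.72078749e-05] 13.795655429518519 29.97426152229309 [-0.001 -0.    -0.001  0.     0.     0.   ]
```

View pics/s7.png

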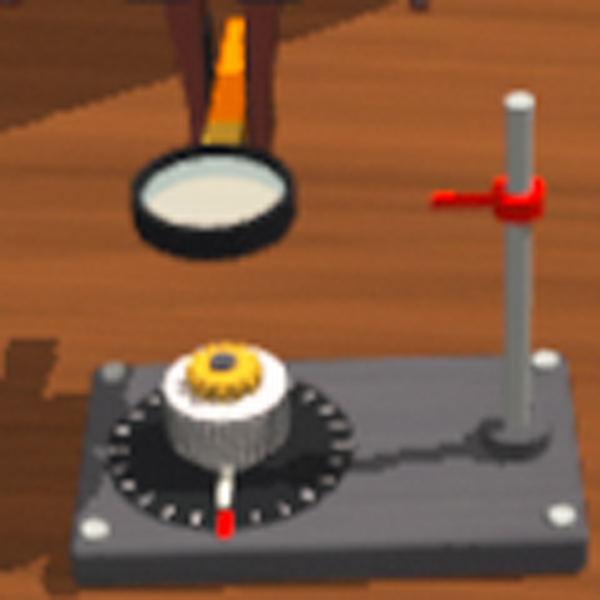

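The lens, centred at crop (214,202), is level above the gear at (223,370) and at the height of the pointer tip at (435,200). The bezel pointer is still on the red mark. Handing in.

```bash
python3 -c "
from workcell import ctrl
print(ctrl.close_job())"
```

```text
the job is handed in; nothing more can be done
None
```

I turned the bezel's pointer to the red zero mark (within about 1° in the camera views) and let go, then handed in with the loupe held still and level, within a few mm of centred over the gear and of focal-pointer height, about 17 s in; the hand-in gave no verdict.

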